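# Swing up the carry handle and hold the reference ball over the reader

## Robot

A 6-joint arm with a two-finger parallel gripper is mounted at the origin on the work surface. World frame = base frame: x ahead of the robot, y to its left, z up, the work surface at z = 0. Lengths are in mm, angles in rad, forces in N, time in s.
With the tool pointing down it reaches from about 350 to 875 mm from the base axis. Payload 15.5 kg.
Tool frame: the origin (TCP) lies midway between the tips of the shut fingers; the grasp point (between the pads) lies 19 mm behind it; z points along the fingers, y is the direction in which the jaws open and shut (so a half turn about z gives the same grasp; the last joint's range is limited). The gripper opens to 85 mm and grips with 20 to 120 N. Pads are 22 mm wide; open, the fingers measure 114 mm over their backs; the gripper's body (76 mm by 85 mm) begins 54 mm behind the grasp point. The pads swing forward as they close: fully open they stand 13 mm farther back than shut.
Start: joints at [1.185, 0.494, 1.345, -0, 1.302, -0.096], TCP at [179.194, 598.762, 231.277] pointing down, gripper open.
Joint ranges: [-2.91, 2.91], [-0.82, 2.16], [0.22, 2.67], [-1.22, 4.37], [0.12, 2.79], [-3.08, 3.08]. Speed limits (rad/s): [1.89, 1.89, 2.57, 3.01, 3.01, 3.01].

## Interface

Orientations are given as a 3x3 rotation matrix whose columns are the frame's x, y, z axes.
In Python, from cell import manip, vision gives the robot as it stands. The module is installed in compiled form; this text tells all that it offers.
- The arm moves only by the tool send_rows, never from a script. Its argument "deltas" is one flat list of numbers, 7 for each row, row after row: the shift along the world's x, y, z in units of 0.06 m (1.0 is 0.06 m), then the turn, a rotation vector about the world's x, y, z in units of 6 degrees (1.0 is 6 degrees), then the opening, from 0 (shut) to 1 (fully open). In form: [x, y, z, rx, ry, rz, fingers, x, y, z, rx, ry, rz, fingers, ...]. A call has 1 to 8 rows; each row shifts and turns the commanded pose from where the row before left it; what a row does not reach is not made up. A row lasts 1/8 s, in which the tool goes at most 62.5 mm and 10.7 degrees, less where a joint would pass 70% of its speed; a pose out of reach is approached as far as the arm can. A call with a number of a shift or a turn outside -1 to 1 is refused whole. A call with a gripper value outside its range is refused whole. The fingers move at their own pace and stop on an object; the grip force is fixed at half the most. Time passes only in rows, so rows that do not move let the fingers close. It gives the time, the measured TCP pose, the force and the opening at its end, in the units of the state.
- manip.get_obs(): the state, without advancing time (a new reading comes with each control period).
- vision.get_image(name): name is "scene" or "side" or "wrist"; returns a dict with "color" (420x560x3 uint8, red, green, blue), "intrinsics" (3x3 intrinsics, pixels), "extrinsics" (4x4, takes a point from camera to world coordinates). Camera axes: x right, y down, z forward; pixel columns grow to the right and rows downward; lengths in mm; the calibration is good to about 2 mm. A picture is of the moment at which its call begins. There is no depth.
- manip.close_job(): hands the job in, once; it reports no verdict.
The state is a dict: "time_s": time; "joint_positions": joint angles; "dq": joint speeds; "joint_torque": joint torques, N m; "tool_pos": TCP position; "tool_rot": TCP orientation; "wrist_force": force on the tool from outside, world axes, zero at the start; "ft_torque": the same for the moment, N m; "width": finger opening in mm.
Only numpy, scipy, OpenCV 4.12 (cv2) and the standard library are available. Lean on these libraries where they do the work, as an engineer would, in place of code of your own. Each camera call takes 0.05 s, during which the arm holds its last target.

## Task

Swing the sample tray's folded blue carry handle up until it seats upright while the tray still stands in its nest, then lift the tray by that handle's bar and carry it to the white reader without the loose orange ball leaving its pocket. Finish while holding it there: still gripping the handle bar, tray level and still, the ball centred over the reader's round window and the tray's underside about 5 cm above the window. Do not touch the reader with the tray, and leave the other things on the bench where they are.

Things in the scene. Friction and masses are not known exactly. Their poses are not given: they have to be found in the camera images.
- tray: loose aluminium sample tray, 0.7 kg: plate 130 (its x) by 124 mm (its y), 10 mm thick with its feet, a 6 mm high lip along its edges. White ears (24 mm long, 58 mm high) at the middles of its two y edges carry the handle: the hinge axis runs along the tray's y, 45 mm above its underside, over its centre. Origin: centre of the underside; z up
- handle (a joint): blue U-shaped carry handle, 0.07 kg. 0 = folded flat towards the tray's -x; 1.571 rad = upright against its end stop, bar straight above the tray's centre. Starts at 0 to 0.45 and stays where left; swinging takes about 1.5 N at the bar. From about 1.1 to 1.53 rad it must be pushed over a spring catch (0.1 to 0.2 N m more); then it is seated and kept. The tray is not fastened in its nest
- handle_bar (a point): centre of the grip bar: round, 10 mm thick over the middle 64 mm, along the tray's y, 105 mm from the hinge axis; the two arms to the hinge are 87 mm apart inside. Gripped lightly (20 N), it turns between the fingers as it swings. Folded flat, the bar lies 105 mm to the tray's -x of its centre (40 mm beyond its edge), 49 mm above the bench, free all round; upright, it is 150 mm above the tray's underside
- tray_pocket (a point): the place of the ball's centre when it sits in its pocket, on the tray's axis 27 mm above its underside; axes as the tray's. The pocket is a round hole 20 mm wide in the plate's middle: the ball rolls out over its edge if the tray is tipped about 30 degrees or jerked
- ball_center (a point): centre of the loose orange ball, 40 mm in diameter, about 60 g, resting in the tray's pocket
- nest: grey parking nest fixed to the bench, 170 by 164 mm: pad 4 mm thick on which the tray stands, with low corner fences rising 8 mm above the pad, about 4 mm (x) and 9 mm (y) clear of the tray; lift straight up. Origin: centre of the underside, axes as the tray's at the start. Nest and reader may be on either side of the bench
- reader_window (a point): centre of the reader's round upward-looking window (green glass 52 mm wide in a dark ring 72 mm wide), the highest point of the reader, 68 mm above the bench. The reader is a white box, 150 by 170 mm, fixed; z up
- vial: small amber vial, 32 mm wide, 60 mm tall, bystander, usually between nest and reader; origin: centre of the underside
- reagent: amber bottle with blue cap, 60 mm wide, 130 mm tall, bystander; origin: centre of the underside
- flask: clear glass flask with green cap, 60 mm wide, 90 mm tall, bystander; origin: centre of the underside
- washjar: white jar with red cap, 64 mm wide, 80 mm tall, bystander; origin: centre of the underside
- driver: screwdriver lying on the bench, bystander
- slidebox: yellow slide box, 90 by 120 by 42 mm, bystander; origin: centre of the underside
Not all that is in view belongs to the job. Of the things that look like the part that bears ball_center, the smallest one is meant.

How it is judged (in metres and radians):
On the way, in this order (a step that is already met when the one before it is completed fails the run):
1. the handle is seated upright (joint above 1.49 rad) while the tray still stands in its nest (value of joint handle above 1.49 rad and z of tray in the frame of nest below 0.01 m and horizontal distance between tray and nest below 0.012 m), for 0.2 s.
2. the tray is lifted at least 50 mm off its nest, with the ball in it (z of tray in the frame of nest above 0.054 m and distance between ball_center and tray_pocket below 0.01 m), for 0.1 s.
At the end, for the whole second after the job is handed in: fingers still grip the bar within 40 mm of its centre; handle upright (above 1.45 rad); tray level within 0.10 rad, slower than 0.03 m/s, its underside 25 to 85 mm above the window, not touching the reader; ball in its pocket, within 20 mm sideways of the window's centre (horizontal distance between ball_center and reader_window below 0.02 m and z of tray in the frame of reader_window between 0.025 and 0.085 m and angle between tray's own z axis and vertical below 0.1 rad and distance between ball_center and tray_pocket below 0.01 m and value of joint handle above 1.45 rad and distance between the grasp point and handle_bar below 0.04 m and contact force between the fingers and tray above 2 N and linear speed of tray below 0.03 m/s and contact force between tray and reader below 0.3 N); the arm keeps its last pose, push and grip.
It fails at once if the ball leaves its pocket (more than 12 mm from its place) (distance between ball_center and tray_pocket above 0.012 m).
It fails at once if the tray touches the reader (contact force between tray and reader above 1 N).
It fails at once if another thing on the bench is moved more than 30 mm (distance of any of vial, reagent, flask, washjar, driver, slidebox from where it was at the start of the episode above 0.03 m).
It also fails if it takes over 58 s, if anything falls off the work surface, if the arm or the gripper's body presses on something with over 40 N, if the wrist force passes 120 N, or if a joint passes its speed limit or range.

## Working session

There is one attempt and no reset: what is moved stays moved. The work goes in short steps, Python scripts to look and compute and a tool call to move; the robot and the scene stay as the last step left them, time stands still between calls to the robot, and variables do not carry over. Pictures are saved under pics/ and viewed, and the job is handed in when it is done.

Besides the shell and the picture viewer there is one more tool, called after ">>>" as name(argument=value, ...) on one line, values as JSON. send_rows: Moves the arm, as the interface text tells. Its arguments: {"type":"object","properties":{"deltas":{"type":"array"}},"required":["deltas"]}

```bash
mkdir -p pics; ls; python3 - <<'E'
from cell import manip, vision
import cv2,numpy as np,pickle
o=manip.get_obs()
for k,v in o.items(): print(k,np.round(v,3).tolist())
for n in ["scene","side","wrist"]:
    d=vision.get_image(n); cv2.imwrite(f"pics/{n}0.png",d["color"][:,:,::-1]); print(n,np.round(d["intrinsics"],1).tolist(),np.round(d["extrinsics"],3).tolist()); pickle.dump(d,open(f"{n}0.pkl","wb"))
E
```

```text
pics
time_s 0.0
joint_positions [1.184, 0.494, 1.346, -0.0, 1.302, -0.096]
dq [-0.001, -0.002, -0.001, 0.001, 0.001, 0.001]
joint_torque [0.002, -88.216, -38.386, 0.0, 0.01, 0.0]
tool_pos [179.081, 598.425, 230.705]
tool_rot [[-0.958, 0.287, -0.0], [0.287, 0.958, -0.001], [0.0, -0.001, -1.0]]
wrist_force [0.034, 0.666, -0.319]
ft_torque [0.013, 0.015, 0.014]
width 85.407
scene [[408.6, 0.0, 272.2], [0.0, 408.6, 203.2], [0.0, 0.0, 1.0]] [[0.009, 0.526, -0.851, 1605.608], [1.0, 0.008, 0.016, -21.212], [0.015, -0.851, -0.526, 734.353], [0.0, 0.0, 0.0, 1.0]]
side [[509.7, 0.0, 291.9], [0.0, 509.7, 208.7], [0.0, 0.0, 1.0]] [[0.842, -0.379, 0.383, -10.607], [-0.539, -0.619, 0.572, -878.709], [0.02, -0.688, -0.725, 1189.488], [0.0, 0.0, 0.0, 1.0]]
wrist [[375.9, 0.0, 277.4], [0.0, 375.9, 207.1], [0.0, 0.0, 1.0]] [[0.288, 0.914, 0.287, 105.621], [0.958, -0.274, -0.088, 621.661], [-0.002, 0.3, -0.954, 373.084], [0.0, 0.0, 0.0, 1.0]]
```

View pics/scene0.png

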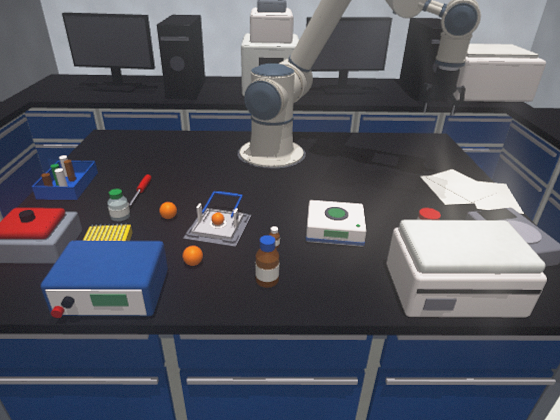

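View pics/side0.png

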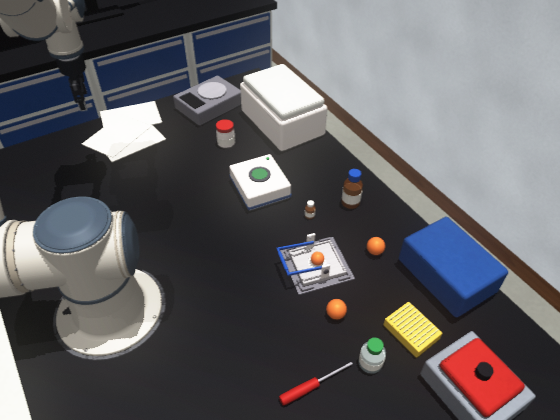

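View pics/wrist0.png

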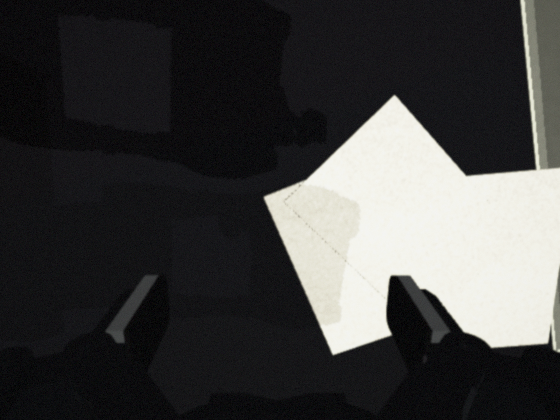

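```bash
python3 - <<'E'
import cv2
a=cv2.imread("pics/scene0.png")[175:275,150:290]; cv2.imwrite("pics/sc_a.png",cv2.resize(a,None,fx=5.6,fy=5.6,interpolation=cv2.INTER_CUBIC))
a=cv2.imread("pics/side0.png")[220:325,265:395]; cv2.imwrite("pics/sd_a.png",cv2.resize(a,None,fx=5.6,fy=5.6,interpolation=cv2.INTER_CUBIC))
a=cv2.imread("pics/scene0.png")[190:250,295:375]; b=cv2.imread("pics/side0.png")[145:220,220:320]
cv2.imwrite("pics/rd.png",cv2.vconcat([cv2.resize(a,(400,300),interpolation=cv2.INTER_CUBIC),cv2.resize(b,(400,300),interpolation=cv2.INTER_CUBIC)]))
E
```

```text
(no output)
```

View pics/sc_a.png

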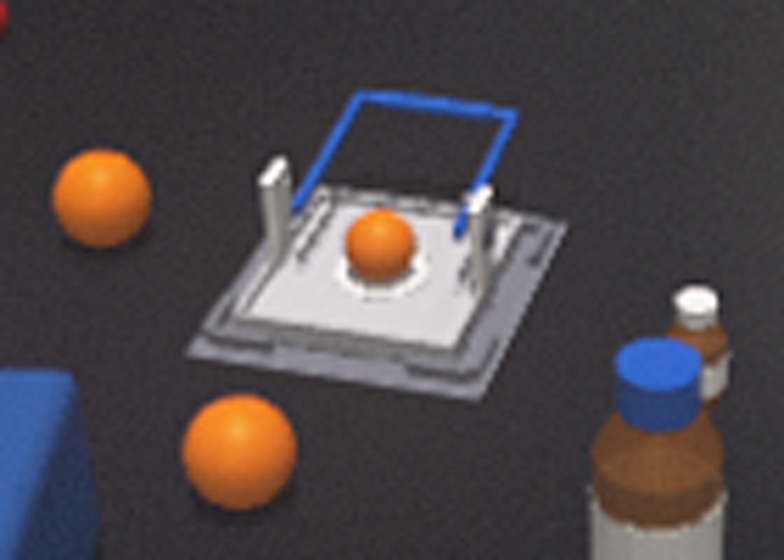

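View pics/sd_a.png

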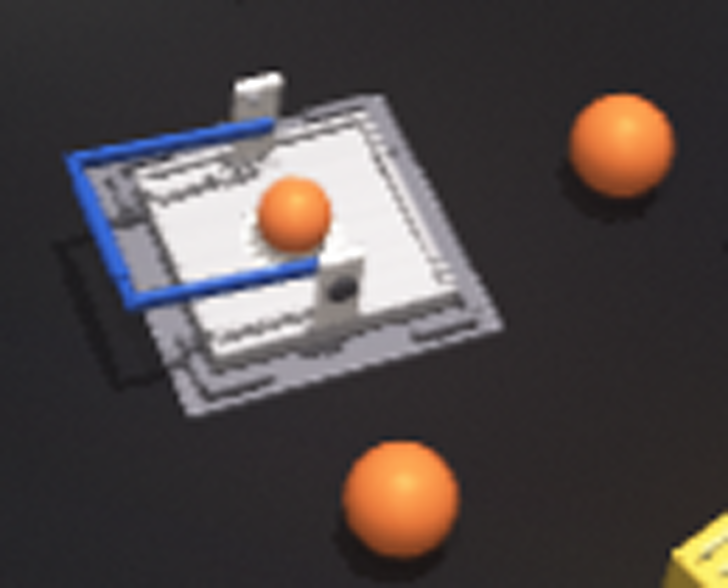

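View pics/rd.png

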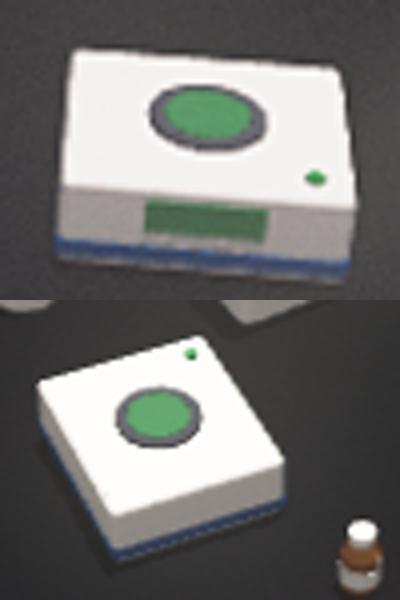

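```bash
cat > h.py <<'E'
import numpy as np,pickle
def proj(d,P):
    E=np.array(d["extrinsics"]);K=np.array(d["intrinsics"]);P=np.atleast_2d(P)
    c=(P-E[:3,3])@E[:3,:3]; u=c@K.T; return u[:,:2]/u[:,2:]
def tri(d1,p1,d2,p2):
    A=[];b=[]
    for d,p in((d1,p1),(d2,p2)):
        E=np.array(d["extrinsics"]);K=np.array(d["intrinsics"])
        r=E[:3,:3]@np.linalg.solve(K,[p[0],p[1],1]);r/=np.linalg.norm(r)
        M=np.eye(3)-np.outer(r,r);A.append(M);b.append(M@E[:3,3])
    return np.linalg.lstsq(np.vstack(A),np.hstack(b),rcond=None)[0]
def back(d,p,z):
    E=np.array(d["extrinsics"]);K=np.array(d["intrinsics"])
    r=E[:3,:3]@np.linalg.solve(K,[p[0],p[1],1]);return E[:3,3]+r*(z-E[2,3])/r[2]
E
python3 - <<'E'
from h import *
from scipy.optimize import least_squares
S=pickle.load(open("scene0.pkl","rb"));D=pickle.load(open("side0.pkl","rb"))
f=lambda x,y,ox,oy,s=5.6:(np.array([x,y])+.5)/s-.5+np.array([ox,oy])
s=lambda x,y:f(x,y,150,175)
t=lambda x,y:f(x,y,265,220)
print("ball",tri(S,s(380,245),D,t(295,215)))
for n,a,b in[("barL",(360,97),(130,302)),("barR",(516,113),(70,158)),("earL",(275,165),(343,255)),("earR",(482,192),(258,82))]:
    print(n,tri(S,s(*a),D,t(*b)).round(1))
# nest corners
for n,a,b in[("frontL",(187,353),(503,325)),]: pass
for n,a in[("fl",(187,353)),("fr",(482,400)),("br",(568,222)),("bl",(318,187))]: print("scene",n,back(S,s(*a),4).round(1))
for n,a in[("A",(190,413)),("B",(503,325)),("C",(380,97))]: print("side",n,back(D,t(*a),4).round(1))
r=lambda x,y:f(x,y,295,190,5)
q=lambda x,y:f(x,y-300,220,145,4)
print("win",tri(S,r(208,117),D,q(159,417)),back(S,r(208,117),68),back(D,q(159,417),68))
# reader top corners side
for a in[(38,382),(200,337),(284,462),(115,514)]: print("rd",back(D,q(*a),64).round(1))
for n,p,z in [("vial",(310,217),0),("reagent",(352,206),0)]: print(n,back(D,p,z).round(0))
# fit
def model(p):
    x,y,yaw,th=p[:4];c,s_=np.cos(yaw),np.sin(yaw)
    L=[]
    L.append([0,0,31])
    R=105
    for sy in(-1,1): L.append([-R*np.cos(th),sy*47,49+R*np.sin(th)])
    for sy in(-1,1): L.append([0,sy*60,62])
    L=np.array(L);W=L.copy();W[:,0]=x+c*L[:,0]-s_*L[:,1];W[:,1]=y+s_*L[:,0]+c*L[:,1];return W
obsS=np.array([s(380,245),s(360,100),s(516,116),s(275,165),s(482,192)])
obsD=np.array([t(295,215),t(130,302),t(72,158),t(343,255),t(258,82)])
def res(p):
    W=model(p);return np.r_[(proj(S,W)-obsS).ravel(),(proj(D,W)-obsD).ravel()]
r_=least_squares(res,[480,-130,-0.2,.2],loss="soft_l1")
print(r_.x,np.round(res(r_.x).reshape(-1,2),1).tolist());print(model(r_.x).round(1))
E
```

```text
ball [ 558.17257458 -168.7514503    31.01004692]
barL [ 445.4 -189.6   60. ]
barR [466.4 -98.   62. ]
earL [ 543.5 -226.    72.6]
earR [ 570.3 -111.7   73. ]
scene fl [ 622.7 -266.4    4. ]
scene fr [ 661.7 -107.3    4. ]
scene br [493.2 -68.6   4. ]
scene bl [ 457.4 -218.     4. ]
side A [ 456.8 -226.1    4. ]
side B [ 621.4 -265.5    4. ]
side C [ 656.9 -108.9    4. ]
win [576.42236125 191.98435337  65.99001222] [580.55468815 190.49354279  68.        ] [575.44380548 191.26232702  68.        ]
rd [513.7 283.8  64. ]
rd [657.1 263.4  64. ]
rd [635.9  97.7  64. ]
rd [493. 117.  64.]
vial [647.  -2.   0.]
reagent [790. -33.   0.]
[ 558.3079091  -167.83742775    6.04608442    6.38822683] [[0.5, -0.1], [0.6, -0.7], [0.4, 0.1], [0.1, 3.1], [0.6, 3.6], [0.0, -0.1], [0.5, 0.2], [0.2, 0.4], [-0.1, 2.2], [-0.2, 1.5]]
[[ 558.3 -167.8   31. ]
 [ 445.8 -189.    60. ]
 [ 467.8  -97.6   60. ]
 [ 544.2 -226.2   62. ]
 [ 572.4 -109.5   62. ]]
```

>>> send_rows(deltas=[0.45, -0.77, 0, 0, 0, -0.9, 1, 0.45, -0.77, 0, 0, 0, -0.9, 1, 0.45, -0.77, 0, 0, 0, -0.9, 1, 0.45, -0.77, 0, 0, 0, -0.9, 1, 0.45, -0.77, 0, 0, 0, -0.9, 1, 0.45, -0.77, 0, 0, 0, -0.9, 1, 0.4, -0.77, 0, 0, 0, -0.9, 1, 0.4, -0.77, 0, 0, 0, -0.9, 1])

```text
time_s: 1.15
tool_pos: [389.7, 227.6, 231.3]
tool_rot: [[-0.499, 0.866, 0.0], [0.866, 0.499, 0.0], [-0.0, 0.0, -1.0]]
wrist_force: [0.7, 0.9, -0.9]
width: 85.5
```

>>> send_rows(deltas=[0.2, -0.77, 0, 0, 0, -0.9, 1, 0.2, -0.77, 0, 0, 0, -0.9, 1, 0.2, -0.77, 0, 0, 0, -0.9, 1, 0.1, -0.77, 0, 0, 0, -0.9, 1, 0.1, -0.77, 0, 0, 0, -0.9, 1, 0.1, -0.77, 0, 0, 0, -0.9, 1, 0.05, -0.77, 0, 0, 0, -0.9, 1, 0.0, -0.77, 0, 0, 0, -0.9, 1])

```text
time_s: 2.15
tool_pos: [446.1, -142.0, 231.2]
tool_rot: [[0.229, 0.973, 0.0], [0.973, -0.229, 0.0], [0.0, -0.0, -1.0]]
wrist_force: [0.4, 0.8, -1.9]
width: 85.3
```

```bash
cat > snap.py <<'E'
import sys,cv2,pickle
from cell import vision
for a in sys.argv[1:]:
    n,t=a.split(":"); d=vision.get_image(n); cv2.imwrite(f"pics/{n}{t}.png",d["color"][:,:,::-1]); pickle.dump(d,open(f"{n}{t}.pkl","wb"))
E
python3 snap.py wrist:1
```

```text
(no output)
```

View pics/wrist1.png

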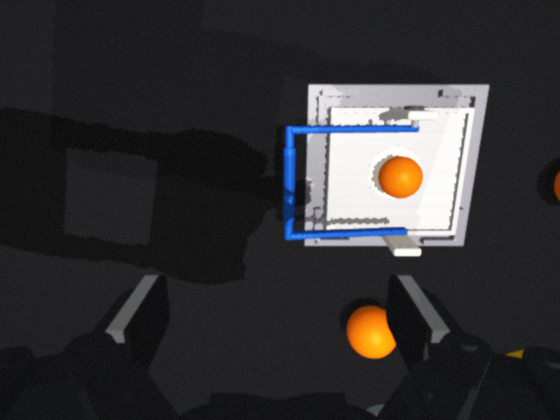

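```bash
python3 - <<'E'
from h import *
W=pickle.load(open("wrist1.pkl","rb"))
print(W["extrinsics"].round(2).tolist())
for p,z in[((290,130),60),((290,237),60),((290,183.5),60),((401,177),31),((308,85),4),((489,85),4),((464,245),4),((305,245),4)]: print(p,back(W,p,z).round(1))
E
```

```text
[[0.97, -0.22, -0.07, 464.06], [-0.23, -0.93, -0.29, -66.09], [-0.0, 0.3, -0.95, 373.56], [0.0, 0.0, 0.0, 1.0]]
(290, 130) [ 466.4 -100.3   60. ]
(290, 237) [ 445.6 -192.5   60. ]
(290, 183.5) [ 456.5 -144.4   60. ]
(401, 177) [ 557.8 -169.3   31. ]
(308, 85) [492.3 -69.8   4. ]
(489, 85) [ 657.  -108.7    4. ]
(464, 245) [ 620.6 -266.6    4. ]
(305, 245) [ 455.8 -227.7    4. ]
```

>>> send_rows(deltas=[-0.07, 0.017, -0.17, -0.193, -0.811, 0, 0.5, -0.07, 0.017, -0.17, -0.193, -0.811, 0, 0.5, -0.07, 0.017, -0.17, -0.193, -0.811, 0, 0.5, -0.07, 0.017, -0.17, -0.193, -0.811, 0, 0.5, -0.07, 0.017, -0.17, -0.193, -0.811, 0, 0.5, -0.07, 0.017, -0.17, -0.193, -0.811, 0, 0.5, -0.07, 0.017, -0.17, -0.193, -0.811, 0, 0.5, -0.07, 0.017, -0.17, -0.193, -0.811, 0, 0.5])

```text
time_s: 3.2
tool_pos: [431.5, -114.9, 170.0]
tool_rot: [[0.187, 0.833, 0.521], [0.981, -0.185, -0.056], [0.05, 0.522, -0.852]]
wrist_force: [0.9, 1.1, -0.4]
width: 42.9
```

```bash
python3 snap.py wrist:2 side:2; python3 -c "
from cell import manip
o=manip.get_obs();print(o['joint_positions'],o['tool_pos'],o['tool_rot'])"
```

```text
[-0.57777092  0.23688971  2.28434565  1.11505739  0.26852261 -1.4136328 ] [ 431.07232863 -114.54874855  169.61228877] [[ 0.18715266  0.833388    0.52003684]
 [ 0.9809922  -0.1861877  -0.05466672]
 [ 0.05126588  0.52038311 -0.85239265]]
```

View pics/wrist2.png

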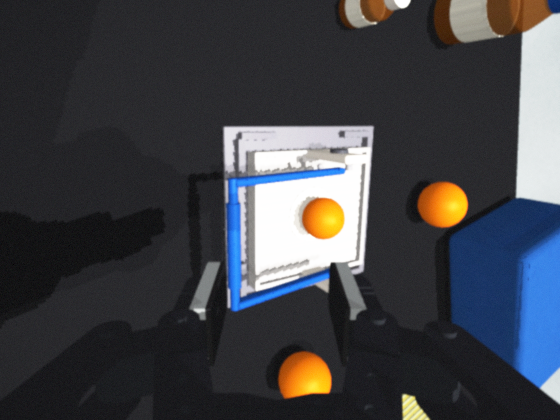

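```bash
cat >> h.py <<'E'
from scipy.spatial.transform import Rotation as Ro
YAW=-0.232
u=np.array([np.cos(YAW),np.sin(YAW),0]);v=np.array([-np.sin(YAW),np.cos(YAW),0]);zz=np.array([0,0,1.])
H=np.array([558.1,-168.8,49.])
def Rt(t): # tilt rad, positive=fingers toward tray -x
    R0=np.column_stack([v,u,-zz]); return (Ro.from_rotvec(v*t)*Ro.from_matrix(R0))
def tcp(phi,t,R=105,back=0):
    r=Rt(t); zt=r.as_matrix()[:,2]
    return H+R*(-np.cos(phi)*u+np.sin(phi)*zz)+(19-back)*zt, r
def delta(p0,r0,p1,r1): return np.r_[(p1-p0)/60,(r1*r0.inv()).as_rotvec(degrees=True)/6]
def cur():
    from cell import manip
    o=manip.get_obs(); return np.array(o["tool_pos"]),Ro.from_matrix(o["tool_rot"]),o
E
python3 - <<'E'
from h import *
p,r,o=cur()
t=tcp(.1,0,back=90); print(t[0],delta(p,r,*t).round(2)); print(p)
E
```

```text
[ 456.42361706 -144.77854785  130.48250875] [ 0.42 -0.5  -0.65  0.63  5.22 -0.27]
[ 431.07232863 -114.54874855  169.61228877]
```

>>> send_rows(deltas=[0.06, -0.07, 0, 0.09, 0.75, -0.04, 0.5, 0.06, -0.07, 0, 0.09, 0.75, -0.04, 0.5, 0.06, -0.07, 0, 0.09, 0.75, -0.04, 0.5, 0.06, -0.07, 0, 0.09, 0.75, -0.04, 0.5, 0.06, -0.07, 0, 0.09, 0.75, -0.04, 0.5, 0.06, -0.07, 0, 0.09, 0.75, -0.04, 0.5, 0.06, -0.08, -0.3, 0.09, 0.72, -0.03, 0.5, 0, 0, -0.35, 0, 0, 0, 0.5])

```text
time_s: 4.3
tool_pos: [458.4, -138.7, 131.5]
tool_rot: [[0.224, 0.972, 0.072], [0.974, -0.225, 0.003], [0.019, 0.069, -0.997]]
wrist_force: [-0.2, 0.3, -0.9]
width: 42.6
```

```bash
python3 snap.py wrist:3; python3 - <<'E'
from h import *
p,r,o=cur()
print(o['joint_positions'],p)
t=tcp(.1,0,back=60); print(t[0],delta(p,r,*t).round(2))
t=tcp(.1,0); print(t[0],delta(p,r,*t).round(2))
E
```

```text
[-0.44249581  0.40952889  1.87380677  0.04783361  0.79884953 -0.24780356] [ 456.54427243 -137.66110664  129.02940502]
[ 456.42361706 -144.77854785  100.48250875] [-0.   -0.12 -0.48 -0.05  0.66 -0.05]
[ 456.42361706 -144.77854785   40.48250875] [-0.   -0.12 -1.48 -0.05  0.66 -0.05]
```

View pics/wrist3.png

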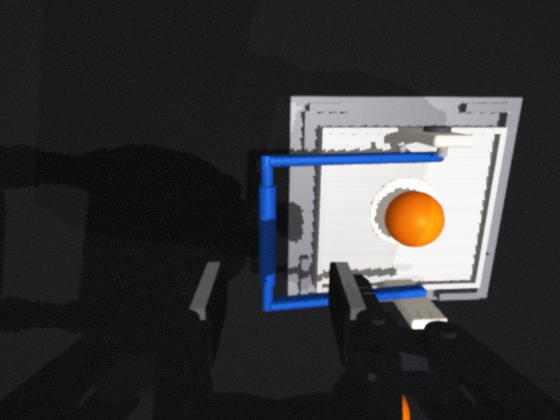

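>>> send_rows(deltas=[0, -0.06, -0.1, -0.02, 0.33, -0.02, 0.5, 0, -0.06, -0.38, -0.03, 0.33, -0.03, 0.5, 0, 0, 0, 0, 0, 0, 0.5])

```text
time_s: 4.72
tool_pos: [457.0, -143.9, 102.2]
tool_rot: [[0.229, 0.974, 0.001], [0.974, -0.229, 0.003], [0.003, 0.0, -1.0]]
wrist_force: [0.3, 0.9, 0.1]
width: 42.6
```

```bash
python3 snap.py wrist:4; python3 - <<'E'
from h import *
p,r,o=cur()
t=tcp(.1,0); print(p,t[0],delta(p,r,*t).round(2))
E
```

```text
[ 457.07949849 -143.66552613  102.86612397] [ 456.42361706 -144.77854785   40.48250875] [-0.01 -0.02 -1.04 -0.03  0.02 -0.02]
```

View pics/wrist4.png

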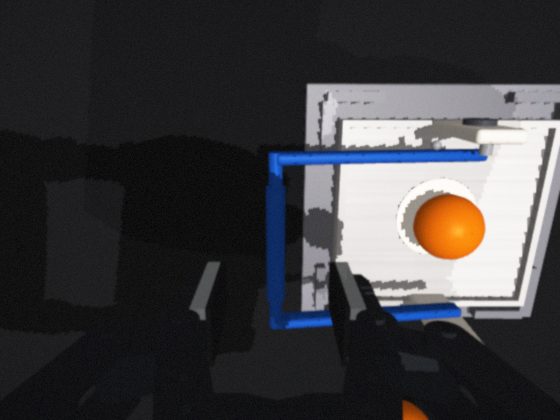

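>>> send_rows(deltas=[-0.01, -0.02, -0.26, 0, 0, 0, 0.5, 0, 0, -0.26, 0, 0, 0, 0.5, 0, 0, -0.26, 0, 0, 0, 0.5, 0, 0, -0.26, 0, 0, 0, 0.5, 0, 0, 0, 0, 0, 0, 0.3])

```text
time_s: 5.4
tool_pos: [456.2, -144.5, 40.5]
tool_rot: [[0.228, 0.974, 0.003], [0.974, -0.228, 0.005], [0.005, 0.002, -1.0]]
wrist_force: [1.8, -0.1, -0.4]
width: 26.4
```

>>> send_rows(deltas=[0, 0, 0, 0, 0, 0, 0.15, 0, 0, 0, 0, 0, 0, 0, 0, 0, 0, 0, 0, 0, 0, 0, 0, 0, 0, 0, 0, 0])

```text
time_s: 5.9
tool_pos: [456.6, -144.5, 40.3]
tool_rot: [[0.228, 0.974, 0.004], [0.974, -0.228, 0.005], [0.005, 0.003, -1.0]]
wrist_force: [-1.4, -1.0, 1.0]
width: 7.9
```

```bash
python3 snap.py side:4 ; python3 - <<'E'
from h import *
import cv2
p,r,o=cur()
print(p,o['width'],o['wrist_force'])
a=cv2.imread("pics/side4.png")[200:325,245:395];cv2.imwrite("pics/side4c.png",cv2.resize(a,None,fx=4.5,fy=4.5,interpolation=2))
E
```

```text
[ 456.54041615 -144.4337473    40.26833008] 8.299051101543204 [-0.69903909  0.14818441 -0.18655794]
```

View pics/side4c.png

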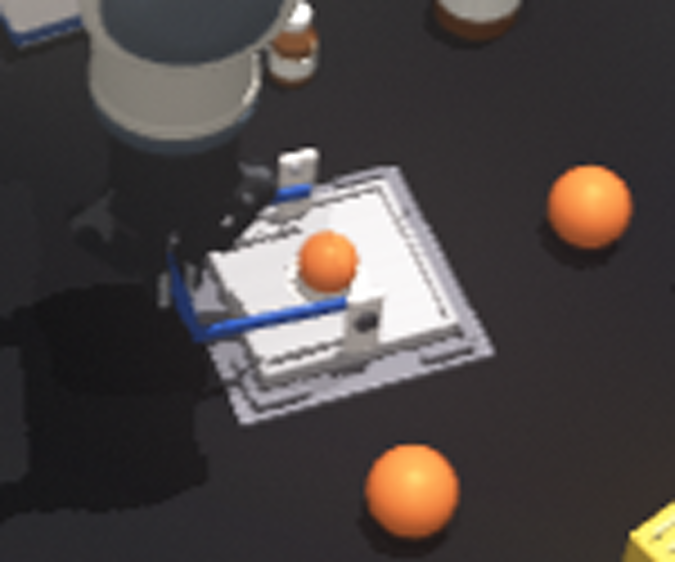

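```bash
python3 - <<'E'
from h import *
p0,r0=tcp(.1,0)
for i in range(1,9):
    ph=.1+.75*i/8; p,r=tcp(ph,ph-.1); print(delta(p0,r0,p,r).round(2).tolist()); p0,r0=p,r
E
```

```text
[-0.01, 0.0, 0.16, 0.21, 0.87, 0.0]
[0.01, -0.0, 0.16, 0.21, 0.87, -0.0]
[0.02, -0.01, 0.16, 0.21, 0.87, 0.0]
[0.04, -0.01, 0.16, 0.21, 0.87, 0.0]
[0.05, -0.01, 0.15, 0.21, 0.87, 0.0]
[0.07, -0.02, 0.15, 0.21, 0.87, -0.0]
[0.08, -0.02, 0.14, 0.21, 0.87, 0.0]
[0.09, -0.02, 0.13, 0.21, 0.87, 0.0]
```

>>> send_rows(deltas=[-0.01, 0, 0.16, 0.21, 0.87, 0, 0, 0.01, 0, 0.16, 0.21, 0.87, 0, 0, 0.02, -0.01, 0.16, 0.21, 0.87, 0, 0, 0.04, -0.01, 0.16, 0.21, 0.87, 0, 0, 0, 0, 0, 0, 0, 0, 0])

```text
time_s: 6.58
tool_pos: [461.2, -145.9, 78.1]
tool_rot: [[0.23, 0.908, -0.351], [0.973, -0.211, 0.09], [0.008, -0.363, -0.932]]
wrist_force: [3.0, -1.3, 0.3]
width: 7.5
```

```bash
python3 snap.py side:5 ; python3 - <<'E'
from h import *
import cv2
p,r,o=cur()
print(p,o['width'],o['wrist_force'],o['joint_positions']);t=tcp(.475,.375);print(t[0],delta(p,r,*t).round(2))
a=cv2.imread("pics/side5.png")[200:325,245:395];cv2.imwrite("pics/side5c.png",cv2.resize(a,None,fx=4.5,fy=4.5,interpolation=2))
E
```

```text
[ 460.9491737  -145.81617593   77.90373418] 8.016904381211738 [ 4.22522976 -0.69091335 -1.11146613] [-0.39416018  0.67661968  1.56515905 -0.05384512  1.26626987 -0.13798679]
[ 460.45320973 -145.73055523   79.34089214] [-0.01  0.    0.02 -0.06  0.07 -0.  ]
```

View pics/side5c.png

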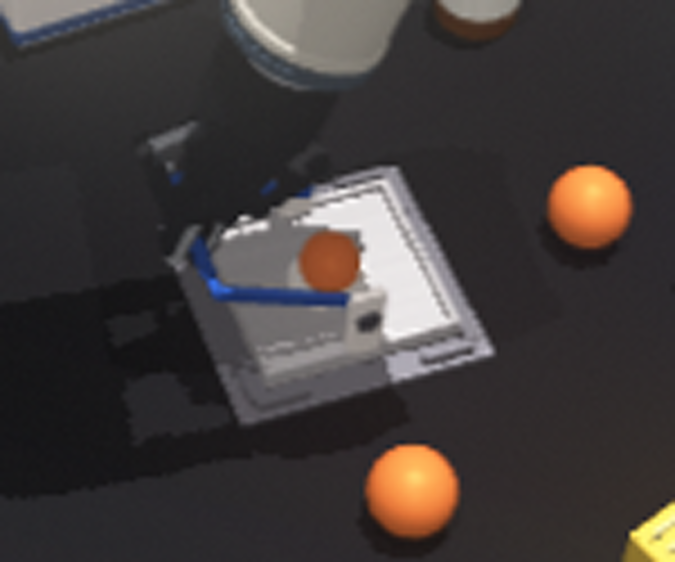

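Handle has risen with the tool; tray still nested, forces small. I continue the arc.

>>> send_rows(deltas=[0.05, -0.01, 0.15, 0.21, 0.87, 0, 0, 0.06, -0.02, 0.15, 0.21, 0.87, 0, 0, 0.08, -0.02, 0.15, 0.21, 0.87, 0, 0, 0.09, -0.02, 0.14, 0.21, 0.87, 0, 0, 0, 0, 0, 0, 0, 0, 0])

```text
time_s: 7.25
tool_pos: [476.2, -149.5, 113.0]
tool_rot: [[0.233, 0.714, -0.66], [0.972, -0.165, 0.165], [0.009, -0.681, -0.733]]
wrist_force: [-2.5, 1.4, 4.2]
width: 7.5
```

```bash
python3 - <<'E'
from h import *
p,r,o=cur()
print(p,o['width'],o['wrist_force'],o['joint_positions']);t=tcp(.85,.75);print(t[0],delta(p,r,*t).round(2))
E
```

```text
[ 476.24162796 -149.48829681  113.00030173] 7.480143787825287 [-2.50386758  1.36823076  4.19963703] [-0.3677684   0.84963269  1.23633147 -0.08544061  1.79966179 -0.12315529]
[ 478.05421773 -149.88886377  113.98235403] [ 0.03 -0.01  0.02 -0.08  0.03  0.03]
```

```bash
python3 - <<'E'
from h import *
p0,r0,o=cur()
# actual bar from tool
B=p0-19*r0.as_matrix()[:,2]; d=B-H; print("bar",B, "phi",np.arctan2(d[2],-d@u),"R",np.hypot(d@u,d[2]),"side",d@v)
a=.735
for i in range(1,13):
    t=a+(-.25-a)*i/12; r=Rt(t); p=B+19*r.as_matrix()[:,2]; print(delta(p0,r0,p,r).round(2).tolist()); p0,r0=p,r
E
```

```text
bar [ 488.78584393 -152.62928134  126.92067751] phi 0.8306101041292573 R 105.53452772423825 side -0.1995349471406239
[0.02, -0.01, -0.02, -0.3, -0.87, 0.03]
[0.02, -0.0, -0.01, -0.18, -0.76, -0.0]
[0.02, -0.01, -0.01, -0.18, -0.76, -0.0]
[0.02, -0.01, -0.01, -0.18, -0.76, -0.0]
[0.02, -0.01, -0.01, -0.18, -0.76, -0.0]
[0.02, -0.01, -0.01, -0.18, -0.76, 0.0]
[0.02, -0.01, -0.01, -0.18, -0.76, -0.0]
[0.03, -0.01, -0.0, -0.18, -0.76, 0.0]
[0.03, -0.01, -0.0, -0.18, -0.76, -0.0]
[0.03, -0.01, 0.0, -0.18, -0.76, -0.0]
[0.03, -0.01, 0.0, -0.18, -0.76, 0.0]
[0.02, -0.01, 0.01, -0.18, -0.76, -0.0]
```

>>> send_rows(deltas=[0, 0, 0, 0, 0, 0, 0.45, 0, 0, 0, 0, 0, 0, 0.45, 0, 0, 0, 0, 0, 0, 0.45, 0.02, -0.01, -0.02, -0.3, -0.87, 0.03, 0.45, 0.02, 0, -0.01, -0.18, -0.76, 0, 0.45, 0.02, -0.01, -0.01, -0.18, -0.76, 0, 0.45, 0.02, -0.01, -0.01, -0.18, -0.76, 0, 0.45, 0.02, -0.01, -0.01, -0.18, -0.76, 0, 0.45])

```text
time_s: 8.25
tool_pos: [482.9, -152.2, 110.5]
tool_rot: [[0.23, 0.924, -0.307], [0.973, -0.219, 0.072], [-0.001, -0.315, -0.949]]
wrist_force: [0.6, -0.7, -0.6]
width: 38.5
```

>>> send_rows(deltas=[0.02, -0.01, -0.01, -0.18, -0.76, 0, 0.45, 0.02, -0.01, -0.01, -0.18, -0.76, 0, 0.45, 0.03, -0.01, 0, -0.18, -0.76, 0, 0.45, 0.03, -0.01, 0, -0.18, -0.76, 0, 0.45, 0.03, -0.01, 0, -0.18, -0.76, 0, 0.45, 0.03, -0.01, 0, -0.18, -0.76, 0, 0.45, 0.02, -0.01, 0.01, -0.18, -0.76, 0, 0.45, 0, 0, 0, 0, 0, 0, 0.45])

```text
time_s: 9.25
tool_pos: [492.3, -156.0, 109.7]
tool_rot: [[0.231, 0.943, 0.238], [0.973, -0.224, -0.057], [-0.001, 0.245, -0.97]]
wrist_force: [0.1, -0.7, -0.4]
width: 38.8
```

```bash
python3 snap.py side:6 wrist:6 ; python3 - <<'E'
from h import *
import cv2
p,r,o=cur()
print(p,o['width'],o['wrist_force'],o['joint_positions']);t=tcp(.83,-.25);print(t[0],delta(p,r,*t).round(2))
a=cv2.imread("pics/side6.png")[180:325,245:395];a=cv2.resize(a,None,fx=3.5,fy=3.5,interpolation=2)
b=cv2.resize(cv2.imread("pics/wrist6.png"),None,fx=.5,fy=.5);a[:b.shape[0]]=a[:b.shape[0]]
c=np.zeros((a.shape[0],a.shape[1]+280,3),np.uint8);c[:,:a.shape[1]]=a;c[:210,a.shape[1]:]=b
cv2.imwrite("pics/m6.png",c)
E
```

```text
[ 493.79039199 -156.51556922  109.938483  ] 38.83124785412443 [ 0.80446695 -0.20644369  0.4586641 ] [-0.45718315  0.44181465  1.94645274  0.10887237  0.51450536 -0.31292202]
[ 493.71128081 -153.58790755  108.07345795] [-0.    0.05 -0.03  0.   -0.03  0.01]
```

View pics/m6.png

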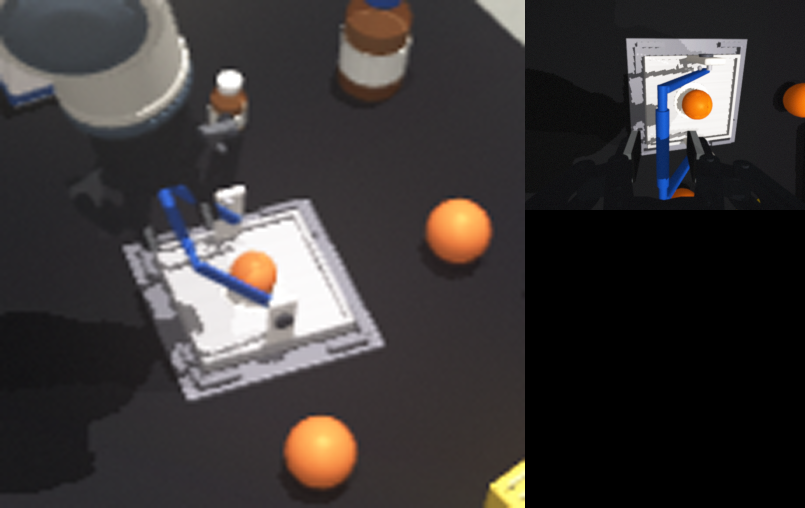

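>>> send_rows(deltas=[0, 0.04, -0.03, 0, 0, 0, 0.3, 0, 0, 0, 0, 0, 0, 0.1, 0, 0, 0, 0, 0, 0, 0, 0, 0, 0, 0, 0, 0, 0, 0, 0, 0, 0, 0, 0, 0])

```text
time_s: 9.98
tool_pos: [493.6, -153.9, 107.9]
tool_rot: [[0.23, 0.943, 0.239], [0.973, -0.223, -0.057], [-0.001, 0.245, -0.969]]
wrist_force: [2.3, 0.3, -2.6]
width: 8.1
```

```bash
python3 - <<'E'
from h import *
p0,r0,o=cur(); print(o['width'],o['wrist_force'])
B=p0-19*r0.as_matrix()[:,2]; d=B-H; print("bar",B, "phi",np.arctan2(d[2],-d@u),"R",np.hypot(d@u,d[2]),"side",d@v)
p0,r0=tcp(.83,-.25)
for i in range(1,10):
    f=.83+.75*i/9; p,r=tcp(f,f-1.08,R=104.5); print(round(f,2),delta(p0,r0,p,r).round(3).tolist()); p0,r0=p,r
E
```

```text
8.102202738474398 [ 2.30182196  0.3200903  -2.59894451]
bar [ 489.1137268  -152.84739155  126.27307305] phi 0.8290440911325638 R 104.80747230698253 side -0.33641338718311525
0.91 [0.088, -0.021, 0.082, 0.183, 0.774, 0.0]
1.0 [0.09, -0.021, 0.081, 0.183, 0.774, -0.0]
1.08 [0.096, -0.023, 0.073, 0.183, 0.774, 0.0]
1.16 [0.102, -0.024, 0.064, 0.183, 0.774, 0.0]
1.25 [0.106, -0.025, 0.055, 0.183, 0.774, 0.0]
1.33 [0.11, -0.026, 0.046, 0.183, 0.774, 0.0]
1.41 [0.114, -0.027, 0.036, 0.183, 0.774, 0.0]
1.5 [0.116, -0.027, 0.026, 0.183, 0.774, -0.0]
1.58 [0.118, -0.028, 0.016, 0.183, 0.774, 0.0]
```

>>> send_rows(deltas=[0.088, -0.021, 0.085, 0.183, 0.774, 0, 0, 0.09, -0.021, 0.081, 0.183, 0.774, 0, 0, 0.096, -0.023, 0.073, 0.183, 0.774, 0, 0, 0, 0, 0, 0, 0, 0, 0])

```text
time_s: 10.48
tool_pos: [510.9, -158.1, 122.7]
tool_rot: [[0.23, 0.973, -0.002], [0.973, -0.23, -0.001], [-0.001, -0.002, -1.0]]
wrist_force: [-7.2, 1.5, 14.8]
width: 7.6
```

```bash
cat > st.py <<'E'
import sys
from h import *
p0,r0,o=cur(); print(p0,o['width'],o['wrist_force'],o['joint_positions'].round(2) if hasattr(o['joint_positions'],'round') else o['joint_positions'])
B=p0-19*r0.as_matrix()[:,2]; d=B-H; print("bar",B, "phi",np.arctan2(d[2],-d@u),"R",np.hypot(d@u,d[2]),"side",d@v)
if len(sys.argv)>1:
    f,t=map(float,sys.argv[1:3]); print(delta(p0,r0,*tcp(f,t)).round(3).tolist())
E
python3 st.py 1.08 0
```

```text
[ 510.94527624 -158.10972701  122.72352756] 7.644634619681082 [-7.15945334  1.47335019 14.76520106] [-0.41  0.51  1.69 -0.    0.95 -0.18]
bar [ 510.98261327 -158.09405636  141.72348442] phi 1.0904252038557927 R 104.55686616385407 side -0.414321551465701
[-0.017, 0.011, -0.002, 0.008, -0.019, -0.001]
```

>>> send_rows(deltas=[0.102, -0.024, 0.068, 0.183, 0.774, 0, 0, 0.106, -0.025, 0.057, 0.183, 0.774, 0, 0, 0, 0, 0, 0, 0, 0, 0])

```text
time_s: 10.85
tool_pos: [523.4, -161.1, 129.5]
tool_rot: [[0.23, 0.96, -0.162], [0.973, -0.227, 0.037], [-0.001, -0.166, -0.986]]
wrist_force: [-1.9, -0.1, 8.3]
width: 8.0
```

```bash
python3 st.py 1.25 0.17
```

```text
[ 523.37926899 -161.06666098  129.51548254] 7.952317632266847 [-1.92303113 -0.09184065  8.26739721] [-0.39  0.58  1.52 -0.03  1.21 -0.15]
bar [ 526.46133715 -161.77486805  148.25045782] phi 1.255199312553904 R 104.4069890558628 side -0.43758246787859506
[-0.01, 0.01, 0.007, 0.015, 0.024, -0.002]
```

>>> send_rows(deltas=[0.11, -0.026, 0.046, 0.183, 0.774, 0, 0, 0.114, -0.027, 0.036, 0.183, 0.774, 0, 0, 0, 0, 0, 0, 0, 0, 0])

```text
time_s: 11.22
tool_pos: [536.6, -164.2, 133.9]
tool_rot: [[0.23, 0.92, -0.318], [0.973, -0.217, 0.074], [-0.001, -0.327, -0.945]]
wrist_force: [0.3, -0.6, 3.9]
width: 8.0
```

```bash
python3 st.py 1.58 0.5; python3 snap.py side:7 scene:7;  python3 - <<'E'
import cv2
a=cv2.imread("pics/side7.png")[180:325,245:395];cv2.imwrite("pics/side7c.png",cv2.resize(a,None,fx=4,fy=4,interpolation=2))
E
```

```text
[ 536.60545915 -164.15602829  133.89337065] 7.993996874960121 [ 0.33313459 -0.55746977  3.93674631] [-0.37  0.67  1.34 -0.05  1.45 -0.13]
bar [ 542.6563938  -165.56999145  151.84850635] phi 1.4186251804578607 R 104.05088764671247 side -0.40739011910014844
[0.226, -0.046, 0.057, 0.373, 1.549, -0.004]
```

View pics/side7c.png

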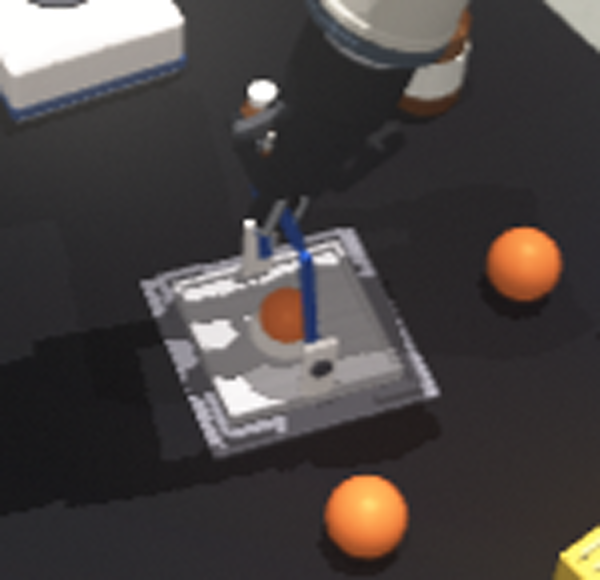

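>>> send_rows(deltas=[0.116, -0.026, 0.028, 0.19, 0.774, 0, 0, 0.118, -0.027, 0.018, 0.19, 0.774, 0, 0, 0.02, -0.005, 0, 0, 0.1, 0, 0, 0, 0, 0, 0, 0, 0, 0])

```text
time_s: 11.82
tool_pos: [549.9, -167.1, 137.5]
tool_rot: [[0.23, 0.848, -0.478], [0.973, -0.201, 0.111], [-0.002, -0.49, -0.871]]
wrist_force: [-6.5, 1.8, 9.3]
width: 7.9
```

```bash
python3 st.py 1.58 0.5; python3 snap.py side:8 scene:8;  python3 - <<'E'
import cv2
a=cv2.imread("pics/side8.png")[180:325,245:395];b=cv2.imread("pics/scene8.png")[150:270,160:280]
cv2.imwrite("pics/m8.png",cv2.hconcat([cv2.resize(a,(414,400),interpolation=2),cv2.resize(b,(400,400),interpolation=2)][::1]))
E
```

```text
[ 549.94772051 -167.10725432  137.54330784] 7.863790857837243 [-6.48557232  1.75110175  9.33333462] [-0.36  0.78  1.16 -0.07  1.71 -0.12]
bar [ 559.02306878 -169.22222842  154.10123459] phi 1.5802670930882894 R 105.105948319564 side -0.19868025417656987
[0.004, 0.003, -0.004, -0.013, -0.121, -0.002]
```

View pics/m8.png

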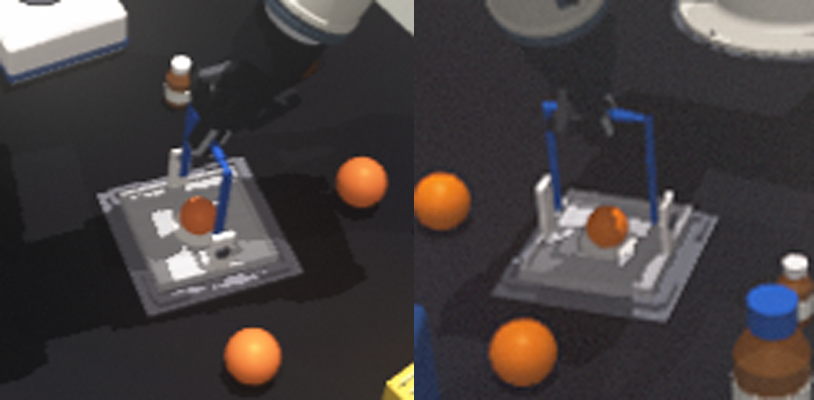

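>>> send_rows(deltas=[0.02, -0.005, -0.01, 0, 0, 0, 0, 0, 0, 0, 0, 0, 0, 0, 0, 0, 0, 0, 0, 0, 0])

```text
time_s: 12.3
tool_pos: [550.8, -167.3, 137.7]
tool_rot: [[0.23, 0.848, -0.477], [0.973, -0.201, 0.111], [-0.002, -0.49, -0.872]]
wrist_force: [-8.3, 2.6, 15.2]
width: 8.0
```

```bash
python3 st.py 1.571 0; python3 - <<'E'
from h import *
p0,r0,o=cur()
B=H+105*zz; a=.5
for i in range(1,8):
    t=a*(1-i/7); r=Rt(t); p=B+19*r.as_matrix()[:,2]; print(delta(p0,r0,p,r).round(2).tolist()); p0,r0=p,r
E
```

```text
[ 550.75276238 -167.34037815  137.6704703 ] 8.042434664702869 [-8.28213642  2.63219825 15.24319924] [-0.36  0.78  1.16 -0.07  1.71 -0.12]
bar [ 559.82486639 -169.4551489   154.23020078] phi 1.588178267437588 R 105.24609948314144 side -0.24100760760229098
[0.123, -0.024, -0.045, -1.11, -4.766, 0.003]
[-0.01, 0.01, -0.02, -0.17, -0.78, -0.0]
[0.02, -0.0, -0.01, -0.16, -0.66, -0.0]
[0.02, -0.0, -0.01, -0.16, -0.66, 0.0]
[0.02, -0.01, -0.01, -0.16, -0.66, -0.0]
[0.02, -0.01, -0.0, -0.16, -0.66, -0.0]
[0.02, -0.01, -0.0, -0.16, -0.66, 0.0]
[0.02, -0.01, -0.0, -0.16, -0.66, 0.0]
```

>>> send_rows(deltas=[0, 0, 0, 0, 0, 0, 0.45, 0, 0, 0, 0, 0, 0, 0.45, 0, 0, 0, 0, 0, 0, 0.45, 0, 0, 0, -0.16, -0.78, 0, 0.45, 0.02, 0, -0.01, -0.16, -0.66, 0, 0.45, 0.02, 0, -0.01, -0.16, -0.66, 0, 0.45, 0.02, -0.01, -0.01, -0.16, -0.66, 0, 0.45, 0.02, -0.01, -0.01, -0.16, -0.66, 0, 0.45])

```text
time_s: 13.3
tool_pos: [557.4, -169.0, 134.5]
tool_rot: [[0.23, 0.963, -0.137], [0.973, -0.228, 0.031], [-0.001, -0.141, -0.99]]
wrist_force: [0.5, -0.2, 0.4]
width: 38.4
```

>>> send_rows(deltas=[0.02, -0.01, 0, -0.16, -0.66, 0, 0.45, 0.02, -0.01, 0, -0.16, -0.66, 0, 0.45, 0, 0, 0, 0, 0, 0, 0.45])

```text
time_s: 13.68
tool_pos: [558.9, -170.0, 134.7]
tool_rot: [[0.23, 0.973, -0.003], [0.973, -0.23, -0.001], [-0.002, -0.002, -1.0]]
wrist_force: [-0.5, -0.4, 0.5]
width: 38.7
```

```bash
python3 st.py 1.571 0; python3 snap.py side:9 scene:9 wrist:9;  python3 - <<'E'
import cv2
a=cv2.imread("pics/side9.png")[180:325,245:395];b=cv2.imread("pics/scene9.png")[150:270,160:280]
cv2.imwrite("pics/m9.png",cv2.hconcat([cv2.resize(a,(414,400),interpolation=2),cv2.resize(b,(400,400),interpolation=2)][::1]))
E
```

```text
[ 558.8632299  -169.98448904  134.67463983] 38.72029553809898 [-0.45596239 -0.37891995  0.48704896] [-0.4   0.55  1.56 -0.    1.04 -0.16]
bar [ 558.91125932 -169.95865473  153.67456156] phi 1.580883702584513 R 104.67988737415111 side -0.9410843129339975
[-0.012, 0.02, 0.005, 0.013, -0.024, 0.005]
```

View pics/m9.png

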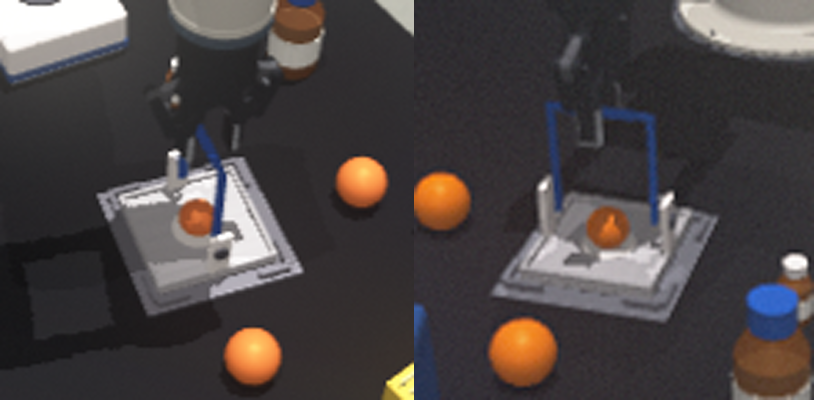

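View pics/wrist9.png

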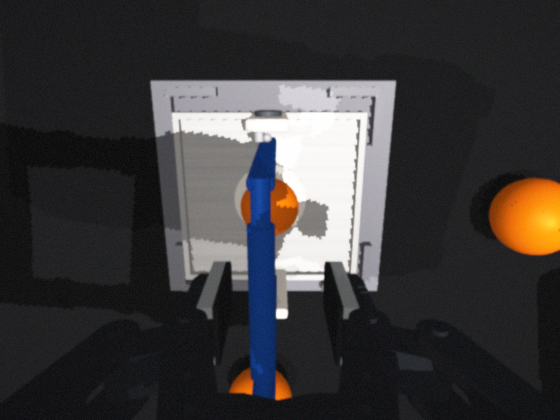

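```bash
python3 - <<'E'
from h import *
for n in("wrist9","side9","scene9"):
    W=pickle.load(open(n+".pkl","rb"))
    for f in(1.4,1.5,1.571):
        b=H+105*(-np.cos(f)*u+np.sin(f)*zz)
        print(n,f,proj(W,np.array([b+32*v,b+46*v,b-46*v])).round(1).tolist())
    print(" ball",proj(W,H-18*zz).round(1).tolist(),"nestc",proj(W,np.array([H-45*zz+a*85*u+c*82*v for a in(-1,1) for c in(-1,1)])).round(0).tolist())
import cv2
a=cv2.imread("pics/side9.png")[220:275,295:345];b=cv2.imread("pics/scene9.png")[170:230,190:250];c=cv2.imread("pics/wrist9.png")[120:250,215:305]
cv2.imwrite("pics/c9.png",cv2.hconcat([cv2.resize(a,(250,275),interpolation=2),cv2.resize(b[:55],(300,275),interpolation=2),cv2.resize(c[:125],(198,275),interpolation=2)]))
E
```

```text
wrist9 1.4 [[221.2, 222.6], [219.2, 183.9], [229.9, 399.4]]
wrist9 1.5 [[250.5, 223.8], [249.6, 184.8], [254.9, 401.9]]
wrist9 1.571 [[271.9, 224.1], [271.6, 185.0], [272.9, 402.5]]
 ball [[275.3, 205.8]] nestc [[172.0, 291.0], [152.0, 80.0], [380.0, 291.0], [399.0, 80.0]]
side9 1.4 [[309.6, 223.5], [307.8, 219.9], [320.1, 244.5]]
side9 1.5 [[313.2, 222.3], [311.4, 218.7], [323.8, 243.2]]
side9 1.571 [[315.7, 221.6], [313.9, 218.0], [326.4, 242.5]]
 ball [[317.4, 258.2]] nestc [[299.0, 294.0], [280.0, 250.0], [355.0, 278.0], [333.0, 236.0]]
scene9 1.4 [[227.7, 182.1], [232.2, 182.7], [202.7, 179.0]]
scene9 1.5 [[226.6, 183.4], [231.1, 184.0], [201.4, 180.3]]
scene9 1.571 [[225.8, 184.5], [230.4, 185.1], [200.4, 181.4]]
 ball [[217.6, 218.2]] nestc [[203.0, 208.0], [251.0, 214.0], [182.0, 237.0], [235.0, 246.0]]
```

View pics/c9.png

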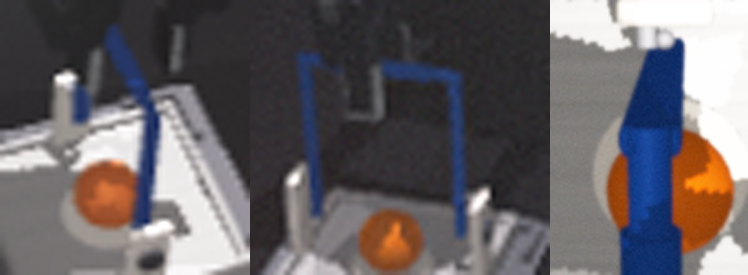

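>>> send_rows(deltas=[-0.05, 0.025, 0.005, 0, 0, 0, 0.3, 0, 0, 0, 0, 0, 0, 0.2, 0, 0, 0, 0, 0, 0, 0.12, 0, 0, 0, 0, 0, 0, 0, 0, 0, 0, 0, 0, 0, 0, 0, 0, 0, 0, 0, 0, 0])

```text
time_s: 14.58
tool_pos: [556.1, -168.5, 134.7]
tool_rot: [[0.23, 0.973, -0.003], [0.973, -0.23, -0.001], [-0.002, -0.003, -1.0]]
wrist_force: [-4.7, 1.6, 3.5]
width: 7.6
```

```bash
python3 st.py 1.571 0; python3 snap.py side:10 scene:10 wrist:10
```

```text
[ 556.10736138 -168.49743182  134.69035469] 7.625976060488518 [-4.73019814  1.56767091  3.46072954] [-0.4   0.54  1.56 -0.    1.04 -0.16]
bar [ 556.17320848 -168.47675195  153.69022933] phi 1.5521769465170383 R 104.70837902794 side -0.12842863675551644
[0.034, -0.005, 0.005, 0.01, -0.033, 0.003]
```

View pics/wrist10.png

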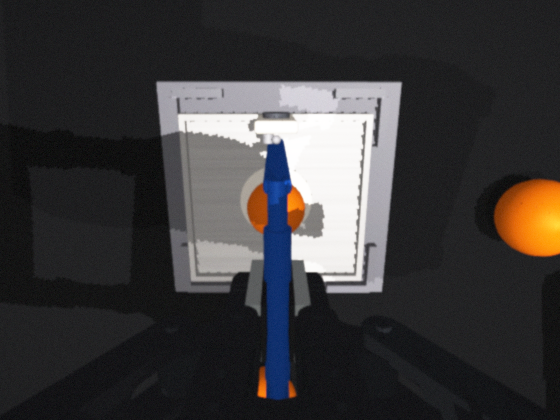

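>>> send_rows(deltas=[0, 0, 0.03, 0, 0, 0, 0, 0, 0, 0.06, 0, 0, 0, 0, 0, 0, 0.1, 0, 0, 0, 0, 0, 0, 0.12, 0, 0, 0, 0, 0, 0, 0.12, 0, 0, 0, 0, 0, 0, 0.1, 0, 0, 0, 0, 0, 0, 0.06, 0, 0, 0, 0, 0, 0, 0.03, 0, 0, 0, 0])

```text
time_s: 15.72
tool_pos: [556.6, -168.7, 172.1]
tool_rot: [[0.23, 0.973, -0.002], [0.973, -0.23, -0.001], [-0.002, -0.002, -1.0]]
wrist_force: [0.9, 0.3, -9.1]
width: 8.1
```

```bash
python3 st.py 1.571 0; python3 snap.py side:11 scene:11 wrist:11;  python3 - <<'E'
import cv2
a=cv2.imread("pics/side11.png")[180:325,245:395];b=cv2.imread("pics/scene11.png")[140:260,160:280]
cv2.imwrite("pics/m11.png",cv2.hconcat([cv2.resize(a,(414,400),interpolation=2),cv2.resize(b,(400,400),interpolation=2)][::1]))
E
```

```text
[ 556.59761211 -168.6606734   172.09932312] 8.114857121229639 [ 0.92846796  0.29643308 -9.1208461 ] [-0.4   0.5   1.52 -0.    1.12 -0.16]
bar [ 556.64183179 -168.63232974  191.09925053] phi 1.560538693222081 R 142.10672662701154 side -0.17209033069403593
[0.025, -0.002, -0.618, 0.014, -0.022, 0.003]
```

View pics/m11.png

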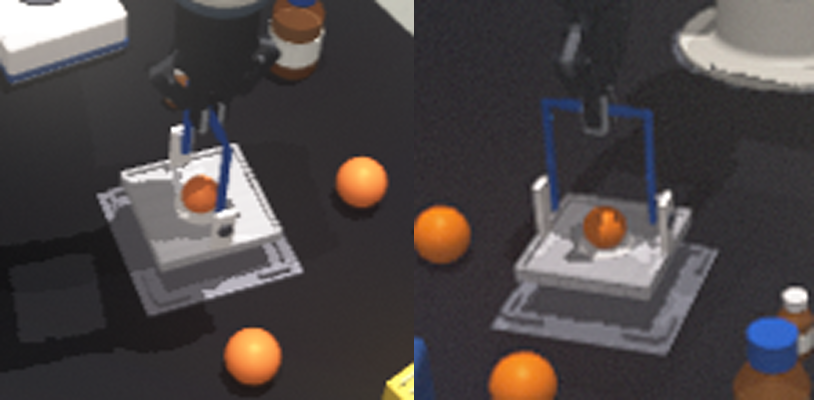

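View pics/wrist11.png

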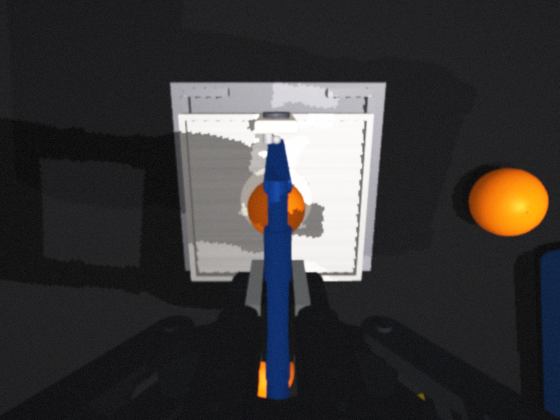

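>>> send_rows(deltas=[0, 0, 0.08, 0, 0, 0, 0, 0, 0, 0.16, 0, 0, 0, 0, 0, 0, 0.24, 0, 0, 0, 0, 0, 0, 0.26, 0, 0, 0, 0, 0, 0, 0.26, 0, 0, 0, 0, 0, 0, 0.24, 0, 0, 0, 0, 0, 0, 0.15, 0, 0, 0, 0, 0, 0, 0.08, 0, 0, 0, 0])

```text
time_s: 16.88
tool_pos: [556.6, -168.7, 260.6]
tool_rot: [[0.23, 0.973, -0.002], [0.973, -0.23, -0.002], [-0.002, -0.002, -1.0]]
wrist_force: [-0.4, -0.3, -8.5]
width: 8.0
```

>>> send_rows(deltas=[0.005, 0.07, 0, 0, 0, 0, 0, 0.01, 0.14, 0, 0, 0, 0, 0, 0.02, 0.21, 0, 0, 0, 0, 0, 0.02, 0.28, 0, 0, 0, 0, 0, 0.02, 0.34, 0, 0, 0, 0, 0, 0.03, 0.36, 0, 0, 0, 0, 0, 0.03, 0.36, 0, 0, 0, 0, 0, 0.03, 0.36, 0, 0, 0, 0, 0])

```text
time_s: 17.88
tool_pos: [566.4, -39.5, 260.1]
tool_rot: [[0.23, 0.973, -0.002], [0.973, -0.23, -0.001], [-0.002, -0.002, -1.0]]
wrist_force: [0.5, -0.4, -8.6]
width: 8.0
```

>>> send_rows(deltas=[0.03, 0.36, 0, 0, 0, 0, 0, 0.03, 0.35, 0, 0, 0, 0, 0, 0.02, 0.3, 0, 0, 0, 0, 0, 0.02, 0.24, 0, 0, 0, 0, 0, 0.02, 0.18, 0, 0, 0, 0, 0, 0.01, 0.12, 0, 0, 0, 0, 0, 0.005, 0.06, 0, 0, 0, 0, 0, 0, 0, 0, 0, 0, 0, 0])

```text
time_s: 18.88
tool_pos: [574.6, 55.1, 260.1]
tool_rot: [[0.23, 0.973, -0.002], [0.973, -0.23, -0.001], [-0.002, -0.002, -1.0]]
wrist_force: [0.2, -1.0, -8.8]
width: 7.8
```

```bash
python3 st.py; python3 snap.py side:12 scene:12 wrist:12
```

```text
[574.62300676  55.07015375 260.10207815] 7.810866804214771 [ 0.21527475 -0.95348367 -8.75478197] [-0.01  0.4   1.42 -0.    1.32  0.23]
bar [574.66932289  55.09816051 279.10200106] phi 1.4183425634396158 R 232.80217670157646 side 221.70928296637967
```

View pics/wrist12.png

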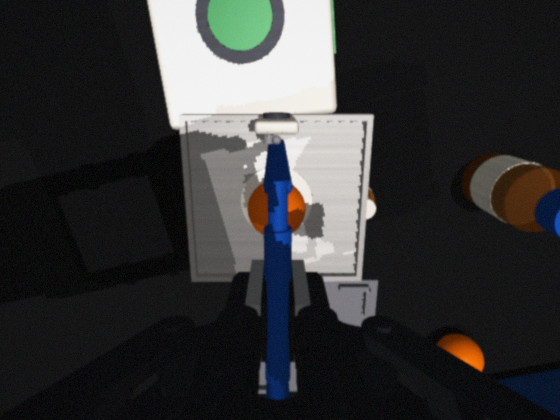

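View pics/side12.png

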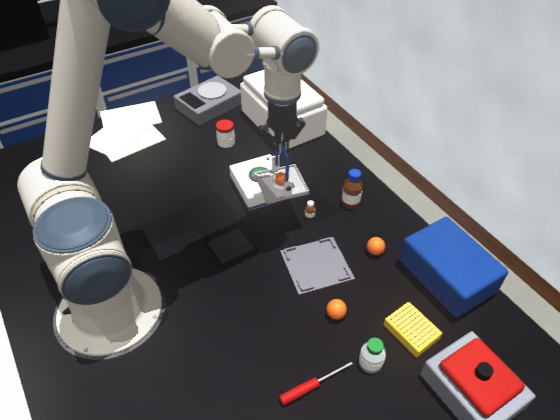

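```bash
python3 - <<'E'
from h import *
W=pickle.load(open("wrist12.pkl","rb"))
print(back(W,(240,17),68),back(W,(276,208),157))
E
```

```text
[575.29184797 190.53997446  68.        ] [573.16457898  54.6647638  157.        ]
```

>>> send_rows(deltas=[0, 0.08, 0, 0, 0, 0, 0, 0, 0.16, 0, 0, 0, 0, 0, 0.01, 0.24, 0, 0, 0, 0, 0, 0.01, 0.3, 0, 0, 0, 0, 0, 0.01, 0.32, 0, 0, 0, 0, 0, 0.01, 0.32, 0, 0, 0, 0, 0, 0.01, 0.28, 0, 0, 0, 0, 0, 0, 0.24, 0, 0, 0, 0, 0])

```text
time_s: 20.02
tool_pos: [577.6, 172.8, 260.1]
tool_rot: [[0.23, 0.973, -0.002], [0.973, -0.23, -0.001], [-0.002, -0.002, -1.0]]
wrist_force: [0.8, -1.0, -8.2]
width: 8.1
```

>>> send_rows(deltas=[0, 0.17, 0, 0, 0, 0, 0, 0, 0.1, -0.02, 0, 0, 0, 0, 0, 0.05, -0.04, 0, 0, 0, 0, 0, 0.015, -0.05, 0, 0, 0, 0, 0, 0, -0.04, 0, 0, 0, 0, 0, 0, -0.03, 0, 0, 0, 0, 0, 0, 0, 0, 0, 0, 0, 0, 0, 0, 0, 0, 0, 0])

```text
time_s: 21.02
tool_pos: [577.7, 191.6, 249.4]
tool_rot: [[0.23, 0.973, -0.002], [0.973, -0.23, -0.001], [-0.002, -0.002, -1.0]]
wrist_force: [0.1, 0.6, -9.8]
width: 8.2
```

```bash
python3 st.py; python3 snap.py side:13 scene:13 wrist:13;  python3 - <<'E'
import cv2
a=cv2.imread("pics/side13.png")[100:225,200:330];b=cv2.imread("pics/scene13.png")[120:260,275:400]
cv2.imwrite("pics/m13.png",cv2.hconcat([cv2.resize(a,(416,400),interpolation=2),cv2.resize(b,(357,400),interpolation=2)]))
E
```

```text
[577.65587431 191.58503655 249.41275478] 8.24553853854986 [ 0.06099466  0.55730361 -9.81617089] [ 0.22  0.46  1.36 -0.    1.33  0.46]
bar [577.69904865 191.61131478 268.41268755] phi 1.287850774635006 R 228.49841273931173 side 355.26165197548374
```

View pics/m13.png

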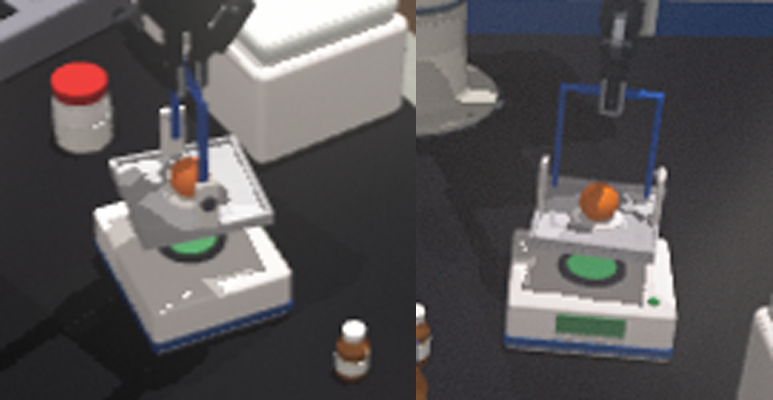

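View pics/wrist13.png

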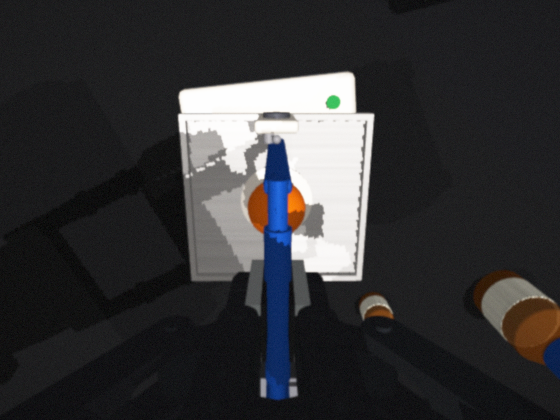

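```bash
python3 - <<'E'
from h import *
import cv2
S=pickle.load(open("scene13.pkl","rb"));D=pickle.load(open("side13.pkl","rb"));W=pickle.load(open("wrist13.pkl","rb"))
print(tri(S,(339,190.3),D,(258.5,155.3)),back(W,(276,207.5),145.5))
# tray level: project level tray corners in side/scene/wrist
for n,d in(("S",S),("D",D),("W",W)):
    c=np.array([575.5,191,118.5+12]);print(n,proj(d,np.array([c+a*65*u+b*62*v for a in(-1,1) for b in(-1,1)])).round(1).tolist())
E
```

```text
[575.94849885 192.55167045 144.55834155] [576.27417763 191.62835208 145.5       ]
S [[319.9, 181.3], [360.6, 186.2], [314.2, 202.8], [358.7, 208.5]]
D [[244.3, 176.4], [233.8, 151.3], [284.8, 167.5], [272.6, 143.3]]
W [[191.8, 278.7], [179.0, 114.6], [359.3, 278.7], [371.3, 114.4]]
```

```bash
python3 -c "
from cell import manip
o=manip.get_obs();print(o['dq'],o['wrist_force'],o['width']);print(manip.close_job())"
```

```text
[ 2.54396699e-03  6.89713550e-04 -5.29461126e-04 -9.50261007e-05
 -6.37509427e-04 -3.31357898e-04] [ 0.16600385 -0.23470454 -9.34522773] 8.169472897411458
the job is handed in; nothing more can be done
None
```

The job is handed in at about 21 s of the 58 s. No verdict was reported. The tray is held by its handle bar above the reader with the ball in its pocket.

- **What I did:** I swung the handle up in two gripped stages with one re-grip between them. I then pressed it against its end stop with about 8 N while the tray stood in its nest. After gripping the bar again with the tool vertical, I lifted the tray, carried it over the vial and stopped over the reader. The tray borne was the one holding the smallest of the three orange balls.
- **Last checks:**
  - **Ball and height:** triangulation puts the ball at about (576, 192, 145) mm and the window at about (576, 191) mm. That is about 1 mm off centre, with the underside about 50 mm above the window.
  - **Level and speed:** the tray's corners in the wrist image match a level tray within about 2 px, and the joint speeds are near zero.
  - **Grip and load:** the wrist carries about 9 N, roughly the tray's weight, so nothing suggests it touches the reader.
- **Did not go as planned or did not agree:**
  - A first try at a 40° forward tool tilt brought the wrist close to a singularity, so I dropped it before touching the handle.
  - The tray slid about 3 mm in its nest during seating, which is within the allowed 12 mm.
  - The fingers read about 8 mm on the 10 mm bar.
  - My estimates of the handle angle after release scattered between about 1.55 and 1.57 rad, all above the 1.49 limit.

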